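# Zero the burr grinder's fine knob, then back it off

### The job

Recalibrate the burr grinder with the small inner knob of its nested dial: turn it clockwise until you feel it come up against its stop, then turn it back anticlockwise by 45 degrees from there and let go. The wide outer ring must stay where it is set: do not lean on it, and do not force the knob at its stop, for that drags the ring along. Leave the things round the grinder alone.

Things in the scene. Friction and masses are not known exactly. Their poses are not given: they have to be found in the camera images.
- grinder: Black low burr grinder, fixed to the worktop, 220 (x) x 120 (y) x 150 mm to its flat deck. Origin: centre of its underside; x points to its back. The vertical axis of the nested dial is at x = -40 mm, y = 0 of this frame. A hopper 86 mm across on the deck, centred 106 mm behind the dial's axis, rises to 209 mm above the worktop.
- knob_top (a point): Centre of the top face of the small inner (fine) knob, on the dial's axis, 197 mm above the worktop; turns with the knob, its x axis along the raised rib on the top face. The knob is an upright fluted, rubber-faced cylinder 30 mm across with a steel cap; its upper 28 mm stand clear above the ring for gripping. It turns with about 0.04 N m.
- knob_foot (a point): Point on the dial's axis at the knob's foot, level with the ring's top, 167 mm above the worktop; turns with the knob. The knob's stop is felt 35 to 80 degrees clockwise (seen from above) of where it starts: where exactly differs each time and can be neither seen nor read; the torque rises steeply there. Forced further, the knob takes the ring with it.
- ring_mark (a point): Raised mark on top of the wide outer (coarse) ring, 33 mm from the dial's axis; moves with the ring. The dark steel ring, 72 mm across and 16 mm tall, lies round the knob's foot, its top 167 mm above the worktop. It slips round at about 0.4 N m, passed on by the knob at its stop. It must not turn by more than 4 degrees or be pressed by the fingers with over 6 N.
- tumbler: Clear drinking glass, 77 mm across and 89 mm tall, standing loose on the grinder's foot under the spout; bystander.
- egg_cup: Wooden egg cup, 47 mm across and 58 mm tall, loose to the left of the grinder; bystander.
- garlic: Garlic bulb, 56 mm, loose to the right of the grinder; bystander.
- teaspoon: Steel teaspoon, 130 mm long, lying loose at the right front of the grinder; bystander.

How it is judged:
By the outcome, as a careful person would: the job done as asked, in the order asked, and still so for the second after the job is handed in, with the robot touching nothing.
It also fails if it takes over 64 s, if anything falls off the work surface, if the arm or the gripper's body presses on something with over 40 N, if the wrist force passes 120 N, or if a joint passes its speed limit or range.

### The arm

A 6-joint arm with a two-finger parallel gripper is mounted at the origin on a cart in front of the work surface, level with it; the furniture and walls round the work are solid. World frame = base frame: x ahead of the robot, y to its left, z up, the work surface at z = 0. Lengths are in m, angles in rad, forces in N, time in s.
With the tool pointing down it reaches from about 0.275 to 0.75 m from the base axis. Payload 10.2 kg.
Tool frame: the origin (TCP) lies midway between the tips of the shut fingers; the grasp point (between the pads) lies 19 mm behind it; z points along the fingers, y is the line along which they close (so a half turn about z gives the same grasp; the last joint's range is limited). The gripper opens to 85 mm and grips with 20 to 120 N. Pads are 22 mm wide; open, the fingers measure 114 mm over their backs; the gripper's body (76 mm by 85 mm) begins 54 mm behind the grasp point. The pads swing forward as they close: fully open they stand 13 mm farther back than shut.
Start: joints at [-1.334, 0.313, 1.498, -0, 1.331, -0.223], TCP at [0.233, -0.47, 0.231] pointing down, gripper open.
Joint ranges: [-2.94, 2.94], [-0.97, 2.17], [0.19, 2.56], [-1.23, 4.37], [0.02, 3.11], [-2.88, 2.88]. Speed limits (rad/s): [2.39, 2.39, 3.01, 3.14, 3.14, 3.14].

### API

Orientations are given as a 3x3 rotation matrix whose columns are the frame's x, y, z axes.
In Python, from cell import sensors, vision, workorder gives the robot as it stands. The module is installed in compiled form; this text tells all that it offers.
- The arm moves only by the tool apply_moves, never from a script. Its argument "plan" is one flat list of numbers, 7 for each row, row after row: the finger opening in cm, from 0 to 8.54, then the shift along the tool's x, y, z in cm, then the turn, a rotation vector about the tool's x, y, z in degrees. In form: [grip, x, y, z, rx, ry, rz, grip, x, y, z, rx, ry, rz, ...]. A call has 1 to 12 rows; each row shifts and turns the commanded pose from where the row before left it, along the tool's axes as they then stand; what a row does not reach is not made up. A row lasts 1/12 s, in which the tool goes at most 41.7 mm and 7.16 degrees, less where a joint would pass 70% of its speed; a pose out of reach is approached as far as the arm can. A call is refused whole if a number of a shift passes 4.17 or a number of a turn 7.16, either way. A call with a gripper value outside its range is refused whole. The fingers move at their own pace and stop on an object; "newtons" is the grip in N (left out, the last holds). Time passes only in rows, so rows that do not move let the fingers close. It gives the time, the measured TCP pose, the force, the opening and the grip force at its end, in the units of the state.
- sensors.get_obs(): the state, without advancing time (a new reading comes with each control period).
- vision.capture(name): name is "side" or "top" or "wrist"; returns a dict with "image" (400x640x3 uint8, blue, green, red), "range_z" (400x640 float32, m along the optical axis (not along the pixel's ray), 0 where there is no reading), "vfov" (degrees; the focal length in pixels is half the picture's height over the tangent of half this angle, whatever the lens; pixels are square), "cx", "cy" (the principal point, pixels), "R" (3x3) and "t" (3): a world point X has camera coordinates R X + t. Camera axes: x right, y down, z forward; pixel columns grow to the right and rows downward; lengths in m; the calibration is good to about 2 mm. A picture is of the moment at which its call begins.
- workorder.hand_in(): hands the job in; it is judged then, once.
The state is a dict: "t": time; "joint_pos": joint angles; "qd": joint speeds; "joint_efforts": joint torques, N m; "position": TCP position; "eef_rot": TCP orientation; "wrist_force": force on the tool from outside, world axes, zero at the start; "ft_torque": the same for the moment, N m; "opening": opening from 0.0 (shut) to 1.0 (fully open); "gripper_force": force on a finger pad.
Only numpy, scipy, OpenCV 4.12 (cv2) and the standard library are available. Lean on these libraries where they do the work, as an engineer would, in place of code of your own. Each camera call takes 0.05 s, during which the arm holds its last target. There are 200 camera calls.

## Working session

There is one attempt and no reset: what is moved stays moved. The work goes in short steps, Python scripts to look and compute and a tool call to move; the robot and the scene stay as the last step left them, time stands still between calls to the robot, and variables do not carry over. Pictures are saved under pics/ and viewed, at most 10 in all, crops included, and the job is handed in when it is done.

Besides the shell and the picture viewer there is one more tool, called after "Request:" by a JSON object that holds its "op" and its "data". apply_moves: Moves the arm, as the interface text tells. Its arguments: {"type":"object","properties":{"plan":{"type":"array"},"newtons":{"type":"number"}},"required":["plan"]}

```bash
mkdir -p pics
python3 - <<'E'
from cell import sensors, vision
import cv2,numpy as np
for n in("top","side"):
    c=vision.capture(n); cv2.imwrite(f"pics/{n}0.png",c["image"]); np.savez(f"{n}0.npz",**c)
    print(n,c["vfov"],c["cx"],c["cy"],c["R"].round(3).tolist(),c["t"].round(3))
o=sensors.get_obs(); print({k:np.round(v,3).tolist() for k,v in o.items()})
E
```

```text
top 45.95696232452628 320.20216067252767 193.69564405739507 [[-0.013, -0.998, 0.059], [-0.992, 0.005, -0.126], [0.126, -0.06, -0.99]] [0.077 0.557 1.072]
side 47.18949777728872 320.7873613731551 199.38460039722528 [[-0.81, -0.587, -0.005], [-0.382, 0.532, -0.756], [0.446, -0.61, -0.655]] [0.501 0.275 0.889]
{'t': 0.1, 'joint_pos': [-1.334, 0.313, 1.498, 0.0, 1.331, -0.223], 'qd': [0.001, -0.003, -0.002, -0.002, -0.0, 0.001], 'joint_efforts': [0.002, -41.29, -26.014, -0.0, 0.003, 0.0], 'position': [0.233, -0.47, 0.231], 'eef_rot': [[0.896, 0.444, -0.0], [0.444, -0.896, 0.001], [0.0, -0.001, -1.0]], 'wrist_force': [-0.482, -0.176, 0.347], 'ft_torque': [0.004, 0.037, 0.104], 'gripper_force': 0.0, 'opening': 1.0}
```

View pics/top0.png

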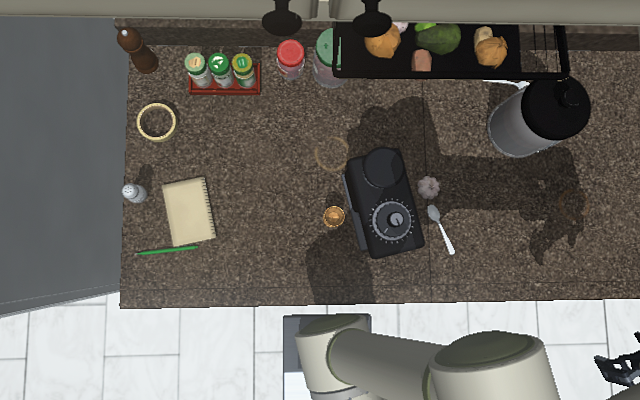

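View pics/side0.png

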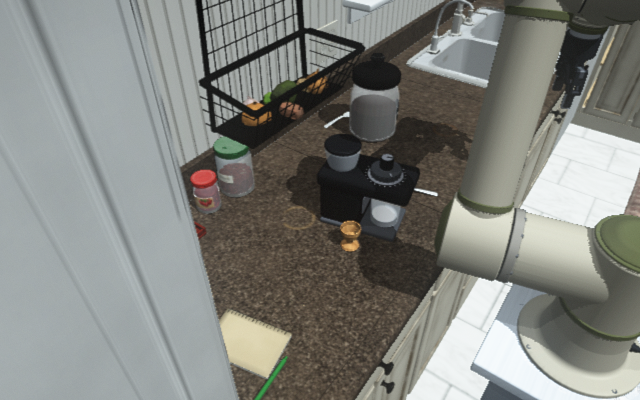

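The top view shows the grinder with its knob near (396,219), the ring round it, and the hopper at (383,167). The egg cup is at (334,217), the garlic at (429,187) and the spoon at (440,230).

```bash
cat > h.py <<'E'
import numpy as np
def pts(c):
    z=c["range_z"]; f=200/np.tan(np.radians(float(c["vfov"]))/2)
    v,u=np.mgrid[:400,:640]
    P=np.stack([(u-c["cx"])/f*z,(v-c["cy"])/f*z,z],-1)
    return (P-c["t"])@c["R"]
E
python3 - <<'E'
from h import *; import cv2
for n,(a,b,u,v) in {"top":(340,145,90,120),"side":(310,130,110,100)}.items():
    c=dict(np.load(n+"0.npz")); W=pts(c)[b:b+v,a:a+u]; ok=c["range_z"][b:b+v,a:a+u]>0
    def st(m,t):
        p=W[m&ok]; 
        if len(p)>3:
            (x,y),r=cv2.minEnclosingCircle(p[:,:2].astype(np.float32)); print(n,t,len(p),p.mean(0).round(4),"circ",round(x,4),round(y,4),round(r,4))
    Z=W[...,2]
    st((Z>.19)&(Z<.2),"knob.19-.2"); st((Z>.203)&(Z<.215),"hopper"); st((Z>.162)&(Z<.172),"ring"); 
    d=W[(Z>.145)&(Z<.155)&ok]; print(cv2.minAreaRect(d[:,:2].astype(np.float32)*1000))
    h=W[(Z>.203)&(Z<.215)&ok]
    cv2.imwrite(f"pics/{n}c.png",cv2.resize(c["image"][b:b+v,a:a+u],None,fx=5,fy=5,interpolation=cv2.INTER_CUBIC))
E
```

```text
top knob.19-.2 159 [ 0.49   -0.0652  0.1977] circ 0.5272 -0.0421 0.0644
top hopper 1393 [ 0.5876 -0.045   0.2102] circ 0.5886 -0.0459 0.0432
top ring 667 [ 0.4853 -0.0676  0.1681] circ 0.511 -0.0508 0.0672
((524.1436157226562, -60.50614929199219), (217.85272216796875, 118.51016235351562), 13.292777061462402)
side knob.19-.2 219 [ 0.5292 -0.0396  0.1951] circ 0.5454 -0.0438 0.0796
side hopper 628 [ 0.5858 -0.0394  0.2072] circ 0.5872 -0.0429 0.043
side ring 429 [ 0.4994 -0.051   0.1658] circ 0.5352 -0.0513 0.0875
((523.5223999023438, -56.995216369628906), (215.44740295410156, 118.93894958496094), 13.134038925170898)
```

View pics/topc.png

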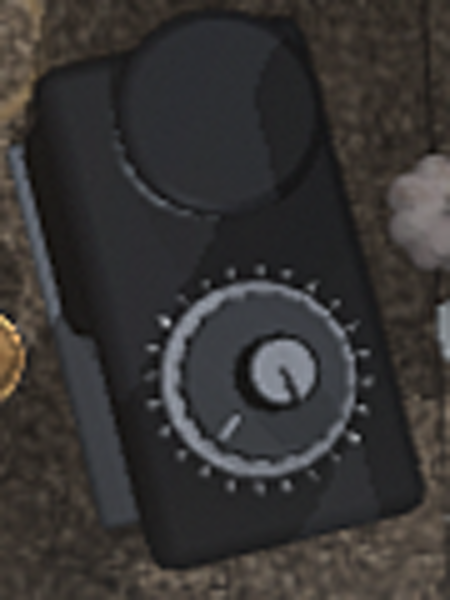

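The crop shows the knob at about (283,370), with its rib pointing down. The ring mark is at lower left, near (230,427). Grinder yaw is about 13.2°. Hopper and deck both put the axis near (0.485, -0.070). Moving above it.

Request:
{"op": "apply_moves", "data": {"plan": [8.5,2.5,-1.5,-0.7,0,0,0,8.5,2.5,-1.5,-0.7,0,0,0,8.5,2.5,-1.5,-0.7,0,0,0,8.5,2.5,-1.5,-0.7,0,0,0,8.5,2.5,-1.5,-0.7,0,0,0,8.5,2.5,-1.5,-0.7,0,0,0,8.5,2.5,-1.5,-0.7,0,0,0,8.5,2.5,-1.5,-0.7,0,0,0,8.5,0,0,0,0,0,0], "newtons": 20}}

```text
t: 0.85
position: [0.3609, -0.2711, 0.2886]
eef_rot: [[0.894, 0.447, 0.002], [0.447, -0.894, -0.001], [0.001, 0.001, -1.0]]
wrist_force: [0.1, -1.0, -0.1]
opening: 0.998
gripper_force: 0.0
```

Request:
{"op": "apply_moves", "data": {"plan": [8.5,2.5,-1.5,0,0,0,0,8.5,2.5,-1.5,0,0,0,0,8.5,2.5,-1.5,0,0,0,0,8.5,2.5,-1.5,0,0,0,0,8.5,2.5,-1.5,0,0,0,0,8.5,2.5,-1.5,0,0,0,0,8.5,2.5,-1.5,0,0,0,0,8.5,2.5,-1.5,0,0,0,0,8.5,0,0,0,0,0,0,8.5,0,0,0,0,0,0]}}

```text
t: 1.68
position: [0.4851, -0.0772, 0.2868]
eef_rot: [[0.895, 0.446, -0.001], [0.446, -0.895, 0.0], [-0.001, -0.001, -1.0]]
wrist_force: [-0.0, -0.6, 1.1]
opening: 0.992
gripper_force: 0.0
```

Run:
```python
from h import *; import cv2
from cell import sensors, vision
o=sensors.get_obs(); print({k:np.round(v,4).tolist() for k,v in o.items()})
c=vision.capture("wrist"); cv2.imwrite("pics/w1.png",c["image"])
c0=dict(np.load("top0.npz"))
for n,c in(("wrist",c),("top",c0)):
    W=pts(c); ok=c["range_z"]>0; A=np.array([.4853,-.0697])
    R=np.hypot(*(W[...,:2]-A).transpose(2,0,1)); Z=W[...,2]
    for lo,hi,rm in((.19,.2,.025),(.163,.171,.045),(.2,.22,.2)):
        p=W[ok&(Z>lo)&(Z<hi)&(R<rm)]
        if len(p)>5: (x,y),r=cv2.minEnclosingCircle(p[:,:2].astype(np.float32)); print(n,lo,len(p),p.mean(0).round(4),round(x,4),round(y,4),round(r,4))
```

```text
{'t': 1.6833, 'joint_pos': [-0.3968, 0.2023, 1.4958, -0.0002, 1.4444, 0.712], 'qd': [-0.0438, -0.0127, 0.0116, -0.0062, 0.0017, -0.015], 'joint_efforts': [1.8315, -36.6022, -27.1994, 0.132, 0.0041, 0.1728], 'position': [0.4851, -0.0772, 0.2868], 'eef_rot': [[0.8952, 0.4457, -0.001], [0.4457, -0.8952, 0.0002], [-0.0008, -0.0006, -1.0]], 'wrist_force': [-0.0043, -0.6394, 1.0582], 'ft_torque': [-0.0444, -0.0112, 0.0135], 'gripper_force': 0.0, 'opening': 0.9921}
wrist 0.19 942 [ 0.4863 -0.0703  0.1962] 0.4849 -0.0709 0.0158
wrist 0.163 2852 [ 0.4892 -0.0693  0.166 ] 0.4851 -0.0708 0.036
wrist 0.2 11966 [ 0.5891 -0.046   0.2078] 0.5881 -0.0469 0.0429
top 0.19 149 [ 0.485  -0.0687  0.1978] 0.4857 -0.0694 0.0153
top 0.163 627 [ 0.4852 -0.0681  0.1679] 0.4856 -0.0696 0.036
top 0.2 1441 [ 0.5845 -0.0454  0.2099] 0.4646 -0.0241 0.1682
```

View pics/w1.png

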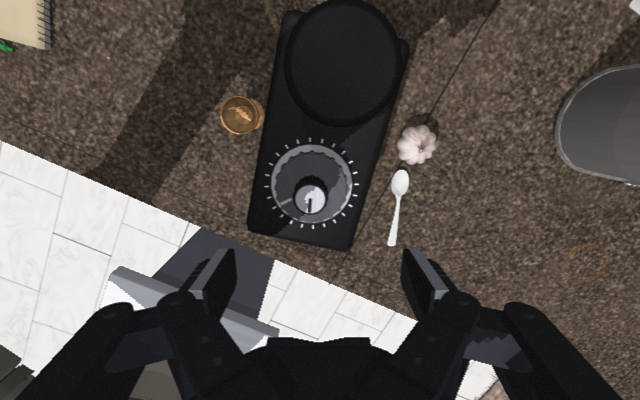

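The wrist view confirms the scene: knob near (312,198), ring round it, mark at left, and neighbours clear. The axis is at about (0.485, -0.0703). I'll descend partway, narrow the fingers and correct.

Request:
{"op": "apply_moves", "data": {"plan": [5.5,0.15,-0.3,1,0,0,0,5.5,0.15,-0.3,1,0,0,0,5.5,0,0,1,0,0,0,5.5,0,0,1,0,0,0,5.5,0,0,1,0,0,0,5.5,0,0,1,0,0,0,5.5,0,0,0,0,0,0,5.5,0,0,0,0,0,0,5.5,0,0,0,0,0,0,5.5,0,0,0,0,0,0]}}

```text
t: 2.57
position: [0.4852, -0.0713, 0.2278]
eef_rot: [[0.896, 0.444, 0.001], [0.444, -0.896, -0.0], [0.001, 0.001, -1.0]]
wrist_force: [-0.4, -0.4, 0.7]
opening: 0.646
gripper_force: 0.0
```

Request:
{"op": "apply_moves", "data": {"plan": [5.5,0.04,-0.09,1,0,0,0,5.5,0,0,1,0,0,0,5.5,0,0,1,0,0,0,5.5,0,0,0.8,0,0,0,5.5,0,0,0.7,0,0,0,5.5,0,0,0.5,0,0,0,5.5,0,0,0.5,0,0,0,5.5,0,0,0,0,0,0,5.5,0,0,0,0,0,0,5.5,0,0,0,0,0,0]}}

```text
t: 3.4
position: [0.4851, -0.0703, 0.1726]
eef_rot: [[0.896, 0.444, 0.001], [0.444, -0.896, -0.0], [0.0, 0.0, -1.0]]
wrist_force: [-0.7, 0.4, 0.5]
opening: 0.641
gripper_force: 0.0
```

Run:
```python
import cv2,numpy as np
from cell import sensors, vision
o=sensors.get_obs(); print({k:np.round(o[k],4).tolist() for k in("position","wrist_force","ft_torque","joint_pos")})
cv2.imwrite("pics/w2.png",vision.capture("wrist")["image"])
cv2.imwrite("pics/s2.png",cv2.resize(vision.capture("side")["image"][100:240,300:460],None,fx=4,fy=4,interpolation=cv2.INTER_CUBIC))
```

```text
{'position': [0.4851, -0.0703, 0.1726], 'wrist_force': [-0.6607, 0.3992, 0.5488], 'ft_torque': [-0.0393, 0.0293, 0.0082], 'joint_pos': [-0.3834, 0.2927, 1.6863, 0.0, 1.1618, 0.7276]}
```

View pics/w2.png

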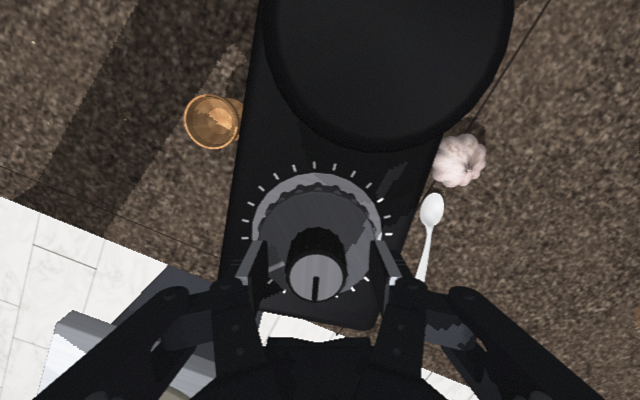

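View pics/s2.png

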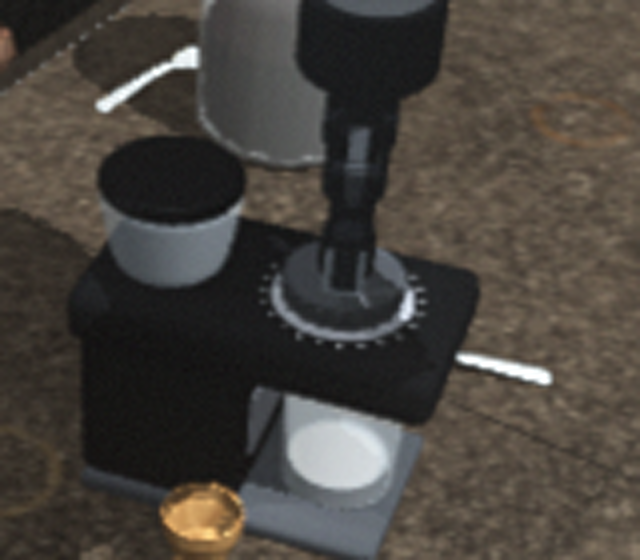

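The knob, at (316,275), sits centred between the pads at about (253) and (388). The fingers are clear of the ring and hopper. Closing gently.

Request:
{"op": "apply_moves", "data": {"plan": [2.6,0,0,0,0,0,0,2.6,0,0,0,0,0,0,2.6,0,0,0,0,0,0,2.6,0,0,0,0,0,0,2.6,0,0,0,0,0,0,2.6,0,0,0,0,0,0,2.6,0,0,0,0,0,0,2.6,0,0,0,0,0,0,2.6,0,0,0,0,0,0,2.6,0,0,0,0,0,0], "newtons": 25}}

```text
t: 4.33
position: [0.4847, -0.0696, 0.1728]
eef_rot: [[0.896, 0.444, -0.0], [0.444, -0.896, 0.001], [0.0, -0.001, -1.0]]
wrist_force: [-2.8, 4.6, 5.7]
opening: 0.341
gripper_force: 24.4
```

```bash
cat > s.py <<'E'
import numpy as np
from cell import sensors
o=sensors.get_obs(); R=o["eef_rot"]
print("yaw",np.degrees(np.arctan2(R[1][0],R[0][0])).round(2),"j6",np.round(o["joint_pos"][5],3),"je",np.round(o["joint_efforts"][5],3),*[(k,np.round(o[k],4).tolist()) for k in("t","position","wrist_force","ft_torque","opening","gripper_force")])
E
python3 s.py
```

```text
yaw 26.35 j6 0.728 je -0.025 ('t', 4.3333) ('position', [0.4847, -0.0696, 0.1728]) ('wrist_force', [-2.8133, 4.6236, 5.6733]) ('ft_torque', [0.7087, 0.5075, 0.0065]) ('opening', 0.3408) ('gripper_force', 24.4284)
```

Request:
{"op": "apply_moves", "data": {"plan": [2.6,0,-0.06,-0.04,0,0,0,2.6,0,-0.06,-0.04,0,0,0,2.6,0,0,0,0,0,0,2.6,0,0,0,0,0,0]}}

```text
t: 4.67
position: [0.4845, -0.0694, 0.173]
eef_rot: [[0.896, 0.444, 0.0], [0.444, -0.896, -0.0], [0.0, 0.0, -1.0]]
wrist_force: [0.2, -1.0, -2.8]
opening: 0.336
gripper_force: 25.3
```

```bash
python3 s.py
```

```text
yaw 26.34 j6 0.729 je 0.023 ('t', 4.6667) ('position', [0.4845, -0.0694, 0.173]) ('wrist_force', [0.2355, -1.0063, -2.7713]) ('ft_torque', [-0.3287, -0.2381, -0.0136]) ('opening', 0.3359) ('gripper_force', 25.3277)
```

Request:
{"op": "apply_moves", "data": {"plan": [2.6,0,0,0.02,0,0,2,2.6,0,0,0,0,0,2,2.6,0,0,0,0,0,2,2.6,0,0,0,0,0,2,2.6,0,0,0,0,0,2,2.6,0,0,0,0,0,2,2.6,0,0,0,0,0,0,2.6,0,0,0,0,0,0]}}

```text
t: 5.33
position: [0.4845, -0.0694, 0.173]
eef_rot: [[0.969, 0.249, 0.0], [0.249, -0.969, -0.001], [0.0, 0.001, -1.0]]
wrist_force: [1.5, -2.6, -1.3]
opening: 0.337
gripper_force: 25.5
```

```bash
python3 s.py
```

```text
yaw 14.39 j6 0.938 je 0.081 ('t', 5.3333) ('position', [0.4845, -0.0694, 0.173]) ('wrist_force', [1.4872, -2.5934, -1.3368]) ('ft_torque', [-0.5728, -0.2505, -0.0134]) ('opening', 0.3368) ('gripper_force', 25.4723)
```

Request:
{"op": "apply_moves", "data": {"plan": [2.6,0,0,0,0,0,2,2.6,0,0,0,0,0,2,2.6,0,0,0,0,0,2,2.6,0,0,0,0,0,2,2.6,0,0,0,0,0,2,2.6,0,0,0,0,0,2,2.6,0,0,0,0,0,2,2.6,0,0,0,0,0,2,2.6,0,0,0,0,0,2,2.6,0,0,0,0,0,0,2.6,0,0,0,0,0,0]}}

```text
t: 6.25
position: [0.4845, -0.0695, 0.173]
eef_rot: [[0.998, -0.062, 0.0], [-0.062, -0.998, -0.001], [0.0, 0.001, -1.0]]
wrist_force: [0.7, -4.7, -2.1]
opening: 0.343
gripper_force: 25.5
```

```bash
python3 s.py; python3 -c "
import cv2
from cell import vision
cv2.imwrite('pics/w3.png',vision.capture('wrist')['image'])"
```

```text
yaw -3.57 j6 1.251 je 0.072 ('t', 6.25) ('position', [0.4845, -0.0695, 0.173]) ('wrist_force', [0.7464, -4.7428, -2.0629]) ('ft_torque', [-0.8802, -0.147, -0.0352]) ('opening', 0.3429) ('gripper_force', 25.4625)
```

View pics/w3.png

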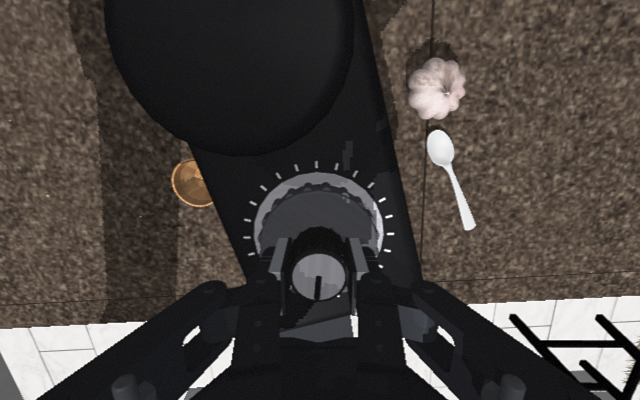

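The knob follows the gripper: its rib at (318,288) is unchanged relative to the tool. I'll correct the sideways load and go on in small steps, watching the torque.

Request:
{"op": "apply_moves", "data": {"plan": [2.6,0,0.06,0.02,0,0,1,2.6,0,0,0,0,0,1,2.6,0,0,0,0,0,0,2.6,0,0,0,0,0,0]}}

```text
t: 6.63
position: [0.4845, -0.0696, 0.1729]
eef_rot: [[0.995, -0.098, 0.001], [-0.098, -0.995, 0.0], [0.001, -0.0, -1.0]]
wrist_force: [0.9, -1.0, 1.9]
opening: 0.341
gripper_force: 25.7
```

```bash
python3 s.py
```

```text
yaw -5.65 j6 1.286 je 0.018 ('t', 6.6333) ('position', [0.4845, -0.0696, 0.1729]) ('wrist_force', [0.8708, -1.0224, 1.9043]) ('ft_torque', [-0.3346, -0.2157, 0.0025]) ('opening', 0.3414) ('gripper_force', 25.7426)
```

Request:
{"op": "apply_moves", "data": {"plan": [2.6,0,0,0,0,0,1,2.6,0,0,0,0,0,0.5,2.6,0,0,0,0,0,0,2.6,0,0,0,0,0,0]}}

```text
t: 6.97
position: [0.4844, -0.0697, 0.1729]
eef_rot: [[0.992, -0.125, 0.0], [-0.125, -0.992, 0.0], [0.0, -0.0, -1.0]]
wrist_force: [0.9, -0.7, 3.4]
opening: 0.341
gripper_force: 25.9
```

```bash
python3 s.py
```

```text
yaw -7.16 j6 1.313 je -0.006 ('t', 6.9667) ('position', [0.4844, -0.0697, 0.1729]) ('wrist_force', [0.8961, -0.744, 3.3569]) ('ft_torque', [-0.3133, -0.2276, -0.1166]) ('opening', 0.3412) ('gripper_force', 25.8901)
```

Request:
{"op": "apply_moves", "data": {"plan": [2.6,0,0,0,0,0,1,2.6,0,0,0,0,0,0.5,2.6,0,0,0,0,0,0]}}

```text
t: 7.22
position: [0.4844, -0.0697, 0.1728]
eef_rot: [[0.988, -0.151, 0.0], [-0.151, -0.988, 0.0], [0.0, -0.0, -1.0]]
wrist_force: [0.9, -0.4, 5.1]
opening: 0.342
gripper_force: 26.0
```

```bash
python3 s.py
```

```text
yaw -8.7 j6 1.34 je 0.1 ('t', 7.2167) ('position', [0.4844, -0.0697, 0.1728]) ('wrist_force', [0.9266, -0.3559, 5.118]) ('ft_torque', [-0.2075, -0.1745, -0.0579]) ('opening', 0.3422) ('gripper_force', 25.9982)
```

Request:
{"op": "apply_moves", "data": {"plan": [2.6,0,0,0,0,0,0,2.6,0,0,0,0,0,0]}}

```text
t: 7.38
position: [0.4844, -0.0697, 0.1728]
eef_rot: [[0.989, -0.151, 0.0], [-0.151, -0.989, 0.0], [0.0, -0.0, -1.0]]
wrist_force: [1.6, 0.2, 3.8]
opening: 0.338
gripper_force: 26.0
```

```bash
python3 s.py
```

```text
yaw -8.66 j6 1.339 je -0.035 ('t', 7.3833) ('position', [0.4844, -0.0697, 0.1728]) ('wrist_force', [1.583, 0.1764, 3.8252]) ('ft_torque', [-0.1353, -0.251, -0.0359]) ('opening', 0.3377) ('gripper_force', 26.0242)
```

Request:
{"op": "apply_moves", "data": {"plan": [2.6,0,0,-0.02,0,0,1,2.6,0,0,0,0,0,1,2.6,0,0,0,0,0,0]}}

```text
t: 7.63
position: [0.4844, -0.0697, 0.1729]
eef_rot: [[0.982, -0.186, 0.0], [-0.186, -0.982, 0.0], [0.0, -0.0, -1.0]]
wrist_force: [2.1, 0.5, 2.3]
opening: 0.339
gripper_force: 25.9
```

```bash
python3 s.py
```

```text
yaw -10.74 j6 1.375 je 0.184 ('t', 7.6333) ('position', [0.4844, -0.0697, 0.1729]) ('wrist_force', [2.1167, 0.5074, 2.3251]) ('ft_torque', [-0.1525, -0.3419, -0.0549]) ('opening', 0.339) ('gripper_force', 25.9169)
```

Request:
{"op": "apply_moves", "data": {"plan": [2.6,0,0,0,0,0,1,2.6,0,0,0,0,0,0.5,2.6,0,0,0,0,0,0]}}

```text
t: 7.88
position: [0.4844, -0.0697, 0.1729]
eef_rot: [[0.977, -0.211, 0.0], [-0.211, -0.977, 0.0], [0.0, -0.0, -1.0]]
wrist_force: [2.7, -0.1, 3.4]
opening: 0.34
gripper_force: 25.9
```

```bash
python3 s.py
```

```text
yaw -12.2 j6 1.401 je 0.1 ('t', 7.8833) ('position', [0.4844, -0.0697, 0.1729]) ('wrist_force', [2.6618, -0.1083, 3.4275]) ('ft_torque', [-0.1341, -0.3872, -0.0685]) ('opening', 0.3395) ('gripper_force', 25.8909)
```

Request:
{"op": "apply_moves", "data": {"plan": [2.6,0,0,0,0,0,1,2.6,0,0,0,0,0,1,2.6,0,0,0,0,0,0]}}

```text
t: 8.13
position: [0.4844, -0.0697, 0.1729]
eef_rot: [[0.969, -0.246, 0.0], [-0.246, -0.969, 0.0], [0.0, -0.0, -1.0]]
wrist_force: [2.3, -0.3, 2.5]
opening: 0.34
gripper_force: 25.9
```

```bash
python3 s.py
```

```text
yaw -14.24 j6 1.436 je 0.184 ('t', 8.1333) ('position', [0.4844, -0.0697, 0.1729]) ('wrist_force', [2.3255, -0.2801, 2.4677]) ('ft_torque', [-0.1694, -0.43, -0.0197]) ('opening', 0.3403) ('gripper_force', 25.8716)
```

Request:
{"op": "apply_moves", "data": {"plan": [2.6,0,0,0,0,0,1,2.6,0,0,0,0,0,0.5,2.6,0,0,0,0,0,0]}}

```text
t: 8.38
position: [0.4843, -0.0698, 0.1729]
eef_rot: [[0.963, -0.27, -0.0], [-0.27, -0.963, -0.0], [0.0, 0.0, -1.0]]
wrist_force: [2.1, -0.2, 2.4]
opening: 0.34
gripper_force: 25.9
```

```bash
python3 s.py
```

```text
yaw -15.67 j6 1.461 je 0.458 ('t', 8.3833) ('position', [0.4843, -0.0698, 0.1729]) ('wrist_force', [2.1472, -0.2196, 2.4474]) ('ft_torque', [-0.1543, -0.4445, 0.3213]) ('opening', 0.3396) ('gripper_force', 25.857)
```

The torque has jumped to about 0.35 N m, so this is the stop. I'll back off slightly to locate where the contact begins.

Request:
{"op": "apply_moves", "data": {"plan": [2.6,0,0,0,0,0,0,2.6,0,0,0,0,0,0]}}

```text
t: 8.55
position: [0.4843, -0.0697, 0.1729]
eef_rot: [[0.963, -0.27, -0.0], [-0.27, -0.963, -0.0], [-0.0, 0.0, -1.0]]
wrist_force: [3.1, -1.0, 2.1]
opening: 0.338
gripper_force: 25.9
```

```bash
python3 s.py
```

```text
yaw -15.64 j6 1.461 je 0.316 ('t', 8.55) ('position', [0.4843, -0.0697, 0.1729]) ('wrist_force', [3.0777, -1.0334, 2.1237]) ('ft_torque', [-0.195, -0.4332, 0.3106]) ('opening', 0.3384) ('gripper_force', 25.8534)
```

Request:
{"op": "apply_moves", "data": {"plan": [2.6,0,0,0,0,0,-0.4,2.6,0,0,0,0,0,0,2.6,0,0,0,0,0,0]}}

```text
t: 8.8
position: [0.4843, -0.0697, 0.1729]
eef_rot: [[0.965, -0.263, -0.0], [-0.263, -0.965, 0.0], [-0.0, -0.0, -1.0]]
wrist_force: [2.9, -0.1, 2.8]
opening: 0.341
gripper_force: 25.8
```

```bash
python3 s.py
```

```text
yaw -15.25 j6 1.454 je 0.197 ('t', 8.8) ('position', [0.4843, -0.0697, 0.1729]) ('wrist_force', [2.8535, -0.0868, 2.8119]) ('ft_torque', [-0.1822, -0.4121, 0.1605]) ('opening', 0.3414) ('gripper_force', 25.8396)
```

Request:
{"op": "apply_moves", "data": {"plan": [2.6,0,0,0,0,0,-0.4,2.6,0,0,0,0,0,0,2.6,0,0,0,0,0,0]}}

```text
t: 9.05
position: [0.4843, -0.0697, 0.1729]
eef_rot: [[0.967, -0.257, 0.0], [-0.257, -0.967, 0.0], [0.0, -0.0, -1.0]]
wrist_force: [2.5, -0.4, 2.4]
opening: 0.339
gripper_force: 25.8
```

```bash
python3 s.py
```

```text
yaw -14.86 j6 1.447 je 0.049 ('t', 9.05) ('position', [0.4843, -0.0697, 0.1729]) ('wrist_force', [2.528, -0.4066, 2.4452]) ('ft_torque', [-0.17, -0.447, 0.0698]) ('opening', 0.3385) ('gripper_force', 25.8303)
```

Contact begins at a yaw of about -14.75°, so the target yaw is +30.25°.

Request:
{"op": "apply_moves", "data": {"plan": [2.6,0,0,0,0,0,-2,2.6,0,0,0,0,0,-4,2.6,0,0,0,0,0,-4,2.6,0,0,0,0,0,-4,2.6,0,0,0,0,0,-4,2.6,0,0,0,0,0,-4,2.6,0,0,0,0,0,-4,2.6,0,0,0,0,0,-4,2.6,0,0,0,0,0,-4,2.6,0,0,0,0,0,-4,2.6,0,0,0,0,0,-4,2.6,0,0,0,0,0,-3.1]}}

```text
t: 10.05
position: [0.4844, -0.0695, 0.1729]
eef_rot: [[0.862, 0.506, 0.0], [0.506, -0.862, 0.001], [0.001, -0.0, -1.0]]
wrist_force: [2.7, 1.3, 2.5]
opening: 0.338
gripper_force: 25.8
```

Request:
{"op": "apply_moves", "data": {"plan": [2.6,0,0,0,0,0,0,2.6,0,0,0,0,0,0,2.6,0,0,0,0,0,0]}}

```text
t: 10.3
position: [0.4844, -0.0695, 0.1729]
eef_rot: [[0.865, 0.502, 0.0], [0.502, -0.865, 0.0], [0.0, -0.0, -1.0]]
wrist_force: [3.2, 2.0, 2.9]
opening: 0.337
gripper_force: 25.8
```

```bash
python3 s.py; python3 -c "
import cv2
from cell import vision
cv2.imwrite('pics/w4.png',vision.capture('wrist')['image'])"
```

```text
yaw 30.15 j6 0.662 je -0.004 ('t', 10.3) ('position', [0.4844, -0.0695, 0.1729]) ('wrist_force', [3.2404, 2.0472, 2.9422]) ('ft_torque', [0.2802, -0.5906, -0.0696]) ('opening', 0.3374) ('gripper_force', 25.8372)
```

View pics/w4.png

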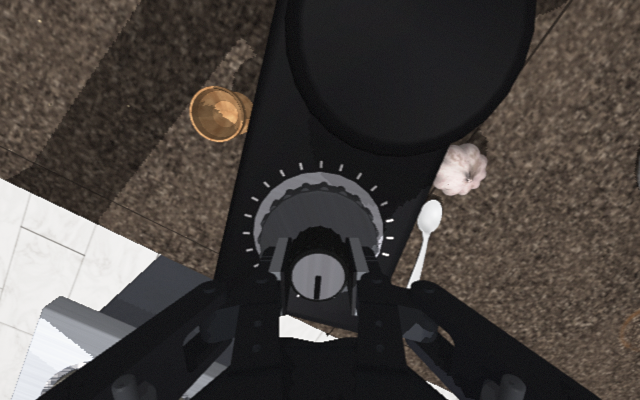

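The rib is still at (318,288) in the tool view, so the grip has not slipped. Releasing and rising straight up.

Request:
{"op": "apply_moves", "data": {"plan": [5.5,0,0,0,0,0,0,5.5,0,0,0,0,0,0,5.5,0,0,0,0,0,0,5.5,0,0,0,0,0,0,5.5,0,0,0,0,0,0,5.5,0,0,0,0,0,0,5.5,0,0,-1,0,0,0,5.5,0,0,-1,0,0,0,5.5,0,0,-2,0,0,0,5.5,0,0,-2,0,0,0,5.5,0,0,-2,0,0,0,5.5,0,0,-2,0,0,0]}}

```text
t: 11.35
position: [0.4843, -0.0697, 0.2752]
eef_rot: [[0.864, 0.504, 0.001], [0.504, -0.864, -0.001], [0.001, 0.001, -1.0]]
wrist_force: [-0.0, -0.2, 0.6]
opening: 0.645
gripper_force: 0.0
```

Request:
{"op": "apply_moves", "data": {"plan": [5.5,0,0,-1.5,0,0,0,5.5,0,0,0,0,0,0,5.5,0,0,0,0,0,0,5.5,0,0,0,0,0,0]}}

```text
t: 11.68
position: [0.484, -0.0696, 0.2873]
eef_rot: [[0.864, 0.504, -0.001], [0.504, -0.864, 0.0], [-0.001, -0.001, -1.0]]
wrist_force: [0.6, 0.7, -0.2]
opening: 0.645
gripper_force: 0.0
```

```bash
python3 s.py; python3 -c "
import cv2
from cell import vision
cv2.imwrite('pics/w5.png',vision.capture('wrist')['image'])"
```

```text
yaw 30.24 j6 0.66 je 0.0 ('t', 11.6833) ('position', [0.484, -0.0696, 0.2873]) ('wrist_force', [0.6114, 0.7076, -0.1619]) ('ft_torque', [-0.0113, 0.0658, -0.034]) ('opening', 0.6448) ('gripper_force', 0.0)
```

View pics/w5.png

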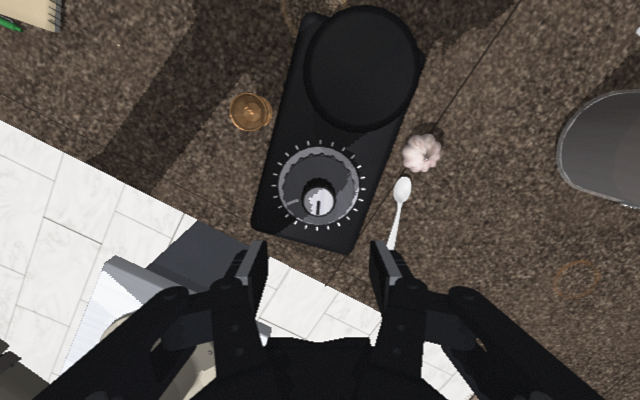

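The knob is free, with its rib at (318,207). The ring mark at (292,204) is where it was, and the bystanders have not moved.

```bash
python3 -c "
from cell import workorder
print(workorder.hand_in())"
```

```text
the job is handed in; nothing more can be done
None
```

I turned the knob clockwise to its stop, felt about 42° from the start, then back 45° anticlockwise and let go; the ring shows no movement in the last picture, nothing else was disturbed, and the job is handed in (no verdict was returned).

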